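# Empty the stone holder and hold its spring jaw open at the mark

### The arm

A 7-joint arm with a two-finger parallel gripper is mounted at the origin on the work surface. World frame = base frame: x ahead of the robot, y to its left, z up, the work surface at z = 0. Lengths are in m, angles in rad, forces in N, time in s.
With the tool pointing down it reaches from about 0.4 to 0.9 m from the base axis. Payload 5.6 kg.
Tool frame: the origin (TCP) lies midway between the tips of the shut fingers; the grasp point (between the pads) lies 19 mm behind it; z points along the fingers, y is the line along which they close (so a half turn about z gives the same grasp; the last joint's range is limited). The gripper opens to 92 mm and grips with 3 to 60 N. Pads are 20 mm wide; open, the fingers measure 128 mm over their backs; the gripper's body (75 mm by 189 mm) begins 69 mm behind the grasp point.
Start: joints at [1.17, 0.468, -0.012, 1.603, 0.006, 1.071, -0.056], TCP at [0.228, -0.609, 0.215] pointing down, gripper open.
Joint ranges: [-2.53, 2.53], [-0.31, 2.02], [-1.57, 1.55], [0.28, 2.44], [-1.29, 4.43], [0.15, 1.84], [-2.92, 2.92]. Speed limits (rad/s): [2.57, 2.57, 3.14, 3.14, 3.14, 3.14, 3.14].

### API

Orientations are given as a 3x3 rotation matrix whose columns are the frame's x, y, z axes.
In Python, from workcell import arm gives the robot as it stands. The module is installed in compiled form; this text tells all that it offers.
- The arm moves only by the tool servo_tool, never from a script. Its argument "moves" is text: rows parted by semicolons, each of 5 numbers parted by spaces: the shift along the tool's x, y, z in m, then the turn about the tool's z in rad, then the finger opening in m, from 0 to 0.0919. In form: x y z twist claw; .... A call has 1 to 12 rows; each row shifts and turns the commanded pose from where the row before left it, along the tool's axes as they then stand; what a row does not reach is not made up. A row lasts 1/12 s, in which the tool goes at most 41.7 mm and 7.16 degrees, less where a joint would pass 70% of its speed; a pose out of reach is approached as far as the arm can. A call is refused whole if a number of a shift passes 0.0417 or a number of a turn 0.125, either way. A call with a gripper value outside its range is refused whole. The fingers move at their own pace and stop on an object; "squeeze" is the grip in N (left out, the last holds). Time passes only in rows, so rows that do not move let the fingers close. It gives the time, the measured TCP pose, the force, the opening and the grip force at its end, in the units of the state.
- arm.sense(): the state, without advancing time (a new reading comes with each control period).
- arm.snapshot(name): name is "side" or "top"; returns the picture (420x560x3 uint8, red, green, blue); there is no depth.
- arm.get_calibration(name): a dict with "fx", "fy", "cx", "cy" (pixels), "k1" (the pictures are not rectified: a ray, as slopes to the right and down, at radius r is drawn at 1 + k1 r^2 times it, then the intrinsics apply), "R" (3x3) and "t" (3): a world point X has camera coordinates R X + t. Camera axes: x right, y down, z forward; pixel columns grow to the right and rows downward; lengths in m; the calibration is good to about 2 mm. A picture is of the moment at which its call begins. get_calibration takes no time and is no camera call.
- arm.hand_in(): hands the job in; it is judged then, once.
The state is a dict: "time_s": time; "joint_positions": joint angles; "qd": joint speeds; "tau": joint torques, N m; "tcp_pos": TCP position; "tcp_rot": TCP orientation; "force": force on the tool from outside, world axes, zero at the start; "ft_torque": the same for the moment, N m; "grip_width": finger opening in m; "finger_force": force on a finger pad.
Only numpy, scipy, OpenCV 4.12 (cv2) and the standard library are available. Lean on these libraries where they do the work, as an engineer would, in place of code of your own. Each camera call takes 0.05 s, during which the arm holds its last target. There are 200 camera calls.

### The job

The sharpening-stone holder has to be made ready for a bigger stone. Take the small stone off its bed and lay it (do not drop it) in the rectangular plastic basket, then pull the holder's spring-return jaw out by its handle until its pointer is in line with the mark, and finish with the gripper still holding the jaw there: do not let go. Leave the steel pot, the knife and the oil bottle where they are.

Things in the scene. Friction and masses are not known exactly. Their poses are not given: they have to be found in the camera images.
- holder: Sharpening-stone holder, fixed to the table: aluminium bed 380 x 90 x 20 mm high. Origin on the table; x axis along the bed from the handle end to the far fixed jaw, y across it to the mark's side. Bed from x = -205 to +175 mm. The fixed dark steel jaw (top 50 mm over the table) has its inner face at x = +140 mm; the sliding jaw's inner face is at x = -5 mm when shut.
- slide: Sliding jaw with pointer and handle, all one steel part. It slides only along the holder's -x, 0 (shut) to 85 mm (end stop). A spring pulls it back to shut: 6 N when shut, plus 1.2 N per 10 mm (14 N at 70 mm). Origin and axes as the holder's when shut. Jaw block 86 mm wide, top 51 mm over the table, starts shut.
- handle (a point): Middle of the handle's top edge, 85 mm over the table. Upright black crossbar, 14 mm thick along the bed, 76 mm wide across it, 34 mm high, on a steel stem 14 x 30 mm; below it a flat bar (top 33.5 mm over the table) runs to the jaw block. Free space along the bed: 43 mm between handle and jaw block, over 60 mm on the other side. Moves with the slide; axes as the holder's.
- pointer (a point): Tip of the small dark steel pointer sticking out of the side of the sliding jaw (holder +y), 47 mm over the table, 80 mm from the bed's centre line. Moves with the slide; axes as the holder's.
- mark_line (a point): The mark: bed-side end of a thin upright dark blade (4 mm thick along the bed, 28 mm across) on a small aluminium post beside the bed, 47 mm over the table (blade top 52 mm). Fixed; 45 to 70 mm from the shut pointer, towards the handle end, differing each time. Pointer and mark are in line when level with each other along the holder's x. Axes as the holder's.
- stone: Small grey sharpening stone, a plain block 110 x 40 x 24 mm (x, y, z), about 0.24 kg, lying loose and flat on the bed (20 mm over the table) between the jaws, more or less along it. Origin at the centre of its underside.
- basket: Open rectangular yellow plastic basket, 220 x 170 x 70 mm high (x, y, z), walls and floor 4 mm thick, loose on the table, 0.5 kg, to the left or right of the holder. Origin at the centre of its underside.
- tub: Round open steel cooking pot, 150 mm across, 90 mm high, two small side handles, on the other side of the holder from the basket. Leave alone. Origin at the centre of its underside.
- knife: Knife lying flat beyond and beside the holder, 290 mm long, 30 mm wide, handle 18 mm high. Leave alone. Origin near its middle, on the table; x axis towards the tip.
- oil: Oil bottle, 56 mm across, 150 mm high, standing beyond and beside the holder. Leave alone. Origin at the centre of its underside.
There are look-alikes about, which are no part of the job. Of the things shaped like the part that bears mark_line, the dark steel one is meant.

How it is judged:
On the way, in this order (a step that is already met when the one before it is completed fails the run):
1. the small stone lies in the basket, let go (x of stone in the frame of basket between -0.105 and 0.105 m and y of stone in the frame of basket between -0.08 and 0.08 m and z of stone in the frame of basket below 0.05 m and contact force between stone and basket above 0.3 N and contact force between each of the arm, the fingers and stone below 0.05 N and linear speed of stone below 0.05 m/s), for 0.2 s.
2. the sliding jaw is held by the gripper with its pointer at the mark (x of pointer in the frame of mark_line between -0.006 and 0.006 m and contact force between the fingers and slide above 3 N and linear speed of slide below 0.02 m/s and contact force between each of stone, basket, tub, knife, oil and slide below 0.05 N), for 0.5 s.
At the end, for the whole second after the job is handed in: The small stone rests inside the basket, not touched by the robot; the slide's pointer is within 6 mm of the mark along the bed, at rest, and the gripper's fingers hold it there (at least 3 N on the slide) with nothing else touching the slide (all of step 1 and all of step 2); the arm keeps its last pose, push and grip.
It fails at once if the steel pot moved more than 30 mm (distance of tub from where it was at the start of the episode above 0.03 m).
It fails at once if the knife moved more than 30 mm (distance of knife from where it was at the start of the episode above 0.03 m).
It fails at once if the oil bottle moved more than 30 mm (distance of oil from where it was at the start of the episode above 0.03 m).
It fails at once if the stone was dropped (falling faster than 0.7 m/s out of the fingers) (linear speed of stone above 0.7 m/s and contact force between the fingers and stone below 0.05 N).
It also fails if it takes over 61 s, if anything falls off the work surface, if the arm or the gripper's body presses on something with over 40 N, if the wrist force passes 120 N, or if a joint passes its speed limit or range.

## Working session

There is one attempt and no reset: what is moved stays moved. The work goes in short steps, Python scripts to look and compute and a tool call to move; the robot and the scene stay as the last step left them, time stands still between calls to the robot, and variables do not carry over. Pictures are saved under pics/ and viewed, at most 12 in all, crops included, and the job is handed in when it is done.

Besides the shell and the picture viewer there is one more tool, called after "Call:" by a JSON object that holds its "op" and its "data". servo_tool: Moves the arm, as the interface text tells. Its arguments: {"type":"object","properties":{"moves":{"type":"string"},"squeeze":{"type":"number"}},"required":["moves"]}

```bash
mkdir -p pics; cat > h.py <<'E'
import numpy as np, cv2
from workcell import arm
def shot(n,f):
    im=arm.snapshot(n); cv2.imwrite(f'pics/{f}.png',cv2.cvtColor(im,cv2.COLOR_RGB2BGR)); return im
def K(c): return np.array([[c['fx'],0,c['cx']],[0,c['fy'],c['cy']],[0,0,1.]])
def p2w(n,u,v,z):
    c=arm.get_calibration(n);R=np.array(c['R']);t=np.array(c['t'])
    s=np.array([(u-c['cx'])/c['fx'],(v-c['cy'])/c['fy']]);q=s.copy()
    for _ in range(30): q=s/(1+c['k1']*(q@q))
    d=R.T@np.array([q[0],q[1],1]);o=-R.T@t
    return o+d*(z-o[2])/d[2]
def w2p(n,X):
    c=arm.get_calibration(n);p=np.array(c['R'])@np.array(X)+np.array(c['t']);q=p[:2]/p[2];q=q*(1+c['k1']*(q@q))
    return np.array([c['fx']*q[0]+c['cx'],c['fy']*q[1]+c['cy']])
E
python3 - <<'E'
from h import *
shot('top','top0');shot('side','side0')
for n in('top','side'):
    c=arm.get_calibration(n);print(n,c['fx'],c['k1'],np.round(-np.array(c['R']).T@c['t'],3))
s=arm.sense();print(s['time_s'],s['tcp_pos'],np.round(s['tcp_rot'],3),s['grip_width'],s['force'])
E
```

```text
top 390.793956780971 -0.0532943836933135 [ 0.435 -0.005  0.984]
side 441.3898140059328 -0.11381276825961277 [-0.017  0.64   0.625]
0.1 [ 0.22739477 -0.60839586  0.21374262] [[ 0.937  0.35  -0.001]
 [ 0.35  -0.937  0.001]
 [-0.    -0.002 -1.   ]] 0.09217870798683364 [-0.96861549  0.28284983 -0.40165386]
```

View pics/top0.png

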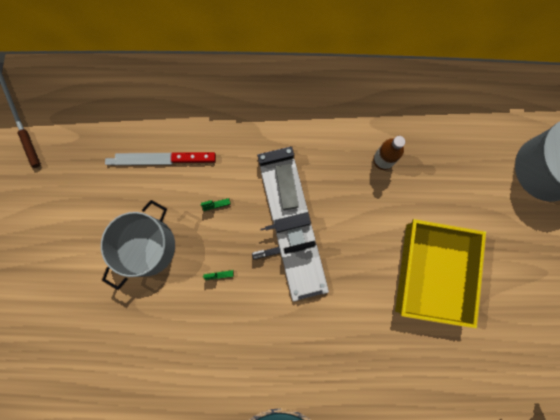

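View pics/side0.png

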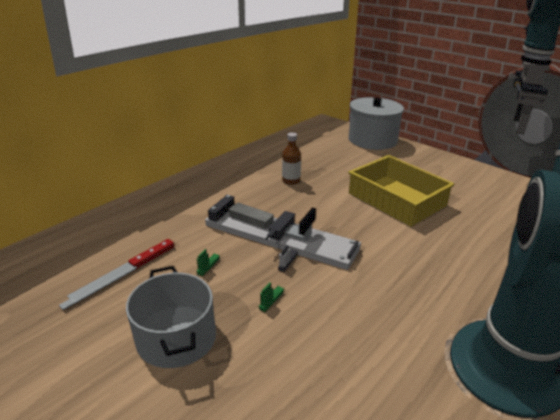

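The top picture shows the holder running from its far jaw (276,156) to its handle end (308,295), the stone at (287,187), the sliding jaw at (292,222), the handle at (299,246) and the basket at (444,273). The pot is at (139,245), the knife at (160,158) and the bottle at (388,152).

Possible marks are the dark one at (265,255) and the green ones at (215,205) and (219,275). By the description the dark one is meant. I'll check that in one close crop.

```bash
python3 - <<'E'
import cv2
im=cv2.imread('pics/top0.png')[145:305,230:340]
a=cv2.resize(im,None,fx=3.7,fy=3.7,interpolation=cv2.INTER_CUBIC)
im=cv2.imread('pics/side0.png')[185:275,195:365]
cv2.imwrite('pics/c1.png',a);
E
```

```text
(no output)
```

View pics/c1.png

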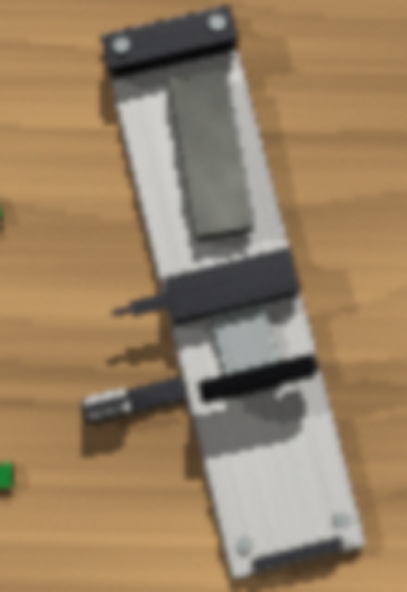

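```bash
python3 - <<'E'
from h import *
f=lambda x,y:(230+x/3.7,145+y/3.7)
def P(l,x,y,z): 
    w=p2w('top',*f(x,y),z); print(l,np.round(w,4)); return w
P('ptr tip',115,312,.047);P('blade bedend up',183,382,.047);P('blade bedend lo',183,403,.047);P('blade out up',128,392,.047);P('blade out lo',128,410,.047)
a=P('handle L',201,385,.085);b=P('handle R',315,362,.085);print('hand mid',(a+b)/2)
for q in[(168,82),(212,74),(250,230),(197,238)]:P('stone',*q,.044)
P('fix L',106,42,.05);P('fix R',230,8,.05);P('fixin L',112,72,.05);P('fixin R',238,44,.05)
P('jaw far L',165,288,.051);P('jaw far R',291,252,.051);P('jaw near L',175,322,.051);P('jaw near R',298,285,.051)
A=P('bed end L',235,578,.02);B=P('bed end R',362,545,.02);P('bedmid',(235+362)/2,561,.02)
for q in[(413,222),(485,228),(476,325),(403,318)]:print('bask',p2w('top',*q,.07))
ca=cv2.imread('pics/side0.png')[190:275,200:365]
cv2.imwrite('pics/c2.png',cv2.resize(ca,None,fx=4.8,fy=4.8,interpolation=cv2.INTER_CUBIC))
E
```

```text
ptr tip [0.5396 0.0531 0.047 ]
blade bedend up [0.4949 0.0079 0.047 ]
blade bedend lo [0.4814 0.0076 0.047 ]
blade out up [0.4879 0.0432 0.047 ]
blade out lo [0.4763 0.0429 0.047 ]
handle L [ 0.4909 -0.0038  0.085 ]
handle R [ 0.5063 -0.0745  0.085 ]
hand mid [ 0.49859024 -0.03918214  0.085     ]
stone [0.6957 0.0221 0.044 ]
stone [ 0.7018 -0.0074  0.044 ]
stone [ 0.5959 -0.0343  0.044 ]
stone [0.5899 0.0006 0.044 ]
fix L [0.721  0.0641 0.05  ]
fix R [ 0.7464 -0.0187  0.05  ]
fixin L [0.7002 0.0594 0.05  ]
fixin R [ 0.7213 -0.0245  0.05  ]
jaw far L [0.5554 0.0207 0.051 ]
jaw far R [ 0.5806 -0.061   0.051 ]
jaw near L [0.5334 0.0138 0.051 ]
jaw near R [ 0.559  -0.0658  0.051 ]
bed end L [ 0.3695 -0.0282  0.02  ]
bed end R [ 0.392  -0.1112  0.02  ]
bedmid [ 0.3811 -0.0696  0.02  ]
bask [ 0.56072222 -0.30874246  0.07      ]
bask [ 0.54908527 -0.48398501  0.07      ]
bask [ 0.32306714 -0.44948117  0.07      ]
bask [ 0.33822282 -0.27865023  0.07      ]
```

View pics/c2.png

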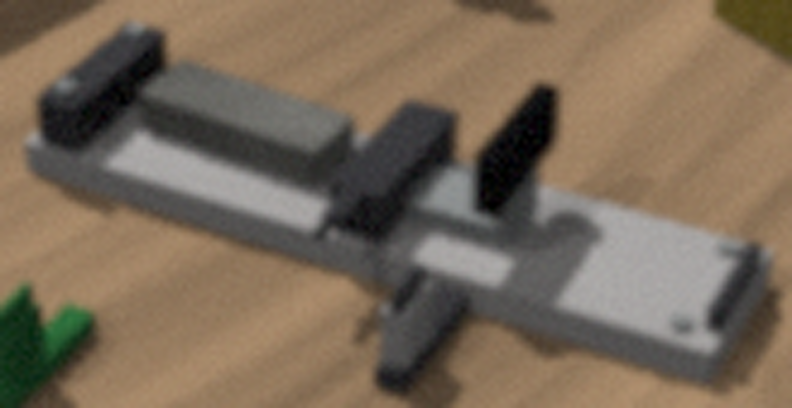

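```bash
python3 - <<'E'
from h import *
s=cv2.imread('pics/side0.png');t=cv2.imread('pics/top0.png')
r=lambda im,u,v:cv2.resize(im[v-18:v+18,u-24:u+24],(396,297),interpolation=cv2.INTER_CUBIC)
cv2.imwrite('pics/c3.png',np.vstack([np.hstack([r(s,285,255),r(s,268,297)]),np.hstack([r(t,262,250),r(t,219,275)])]))
def P(l,n,x,y,z):
    print(l,np.round(w2p(n,(x,y,z)),1))
E
```

```text
(no output)
```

View pics/c3.png

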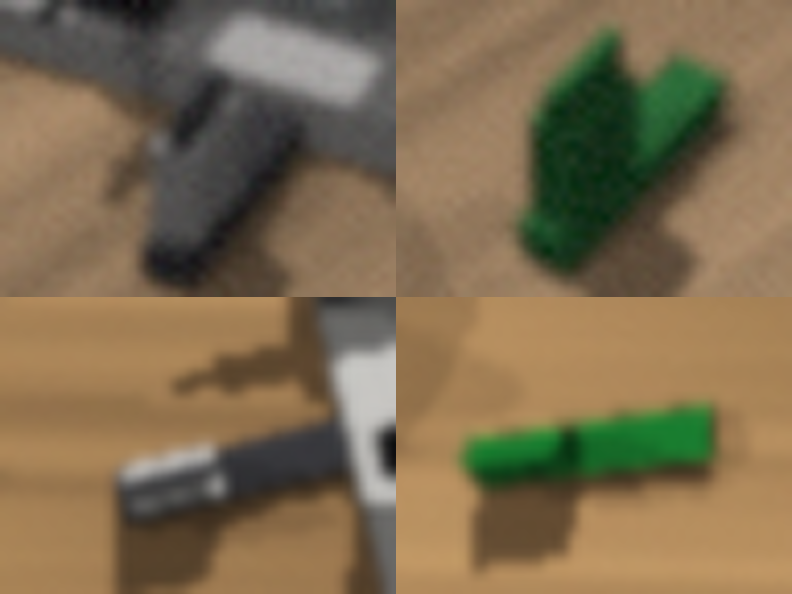

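The mark is a low dark bar running from the bed, with the upright blade on its outer end. In the top picture the blade's bed-side end is near (264.5,254). In the side picture its top is near (287,246.5). Next I'll fit the holder pose from both views.

```bash
python3 - <<'E'
from h import *
from scipy.optimize import least_squares
T=lambda x,y:(230+x/3.7,145+y/3.7); S=lambda x,y:(200+x/4.8,190+y/4.8)
obs=[('top',(-.205,.045,.02),T(235,578)),('top',(-.205,-.045,.02),T(362,545)),('top',(.14,.043,.05),T(114,72)),('top',(.14,-.043,.05),T(238,44)),
('top',(-.005,.043,.051),T(165,288)),('top',(-.005,-.043,.051),T(291,252)),
('side',(-.205,.045,.02),S(712,352)),('side',(-.205,-.045,.02),S(770,255)),('side',(.175,.045,.02),S(28,148)),('side',(-.005,-.043,.051),S(410,103)),('side',(-.005,.043,.051),S(335,192))]
def W(p,q): c,s=np.cos(p[2]),np.sin(p[2]);return np.array([p[0]+c*q[0]-s*q[1],p[1]+s*q[0]+c*q[1],q[2]])
f=lambda p:np.concatenate([w2p(n,W(p,q))-o for n,q,o in obs])
r=least_squares(f,[.56,-.02,.26],loss='soft_l1');p=r.x;print(p,np.degrees(p[2]));print(np.round(f(p).reshape(-1,2),1).tolist())
R=np.array([[np.cos(p[2]),np.sin(p[2])],[-np.sin(p[2]),np.cos(p[2])]])
def H(l,n,u,v,z): w=p2w(n,u,v,z);print(l,n,np.round(w,4),'holder',np.round(R@(w[:2]-p[:2]),4))
C=lambda u0,v0,x,y:(u0-24+x/8.25,v0-18+y/8.25)
H('ptr','top',*T(115,312),.047);H('ptr','side',*S(320,232),.047)
for y in(450,483,500):H('blade bed','top',*C(262,250,220,y-297),.052);H('blade out','top',*C(262,250,120,y-282),.052)
H('blade bed','side',*C(285,255,215,78),.052);H('blade out','side',*C(285,255,155,148),.052)
H('handL','top',*T(201,385),.085);H('handR','top',*T(315,362),.085)
H('handL','side',*S(480,152),.085);H('handR','side',*S(543,88),.085)
for q in[(168,82),(212,74),(250,230),(197,238)]:H('stone','top',*T(*q),.044)
for q in[(145,90),(183,62),(350,125),(318,155)]:H('stone','side',*S(*q),.044)
E
```

```text
[ 0.57561704 -0.01715695  0.25300735] 14.496253305782533
[[-1.4, 1.5], [0.4, 1.5], [-0.6, -0.1], [-0.3, -0.3], [-1.0, -1.9], [-0.4, -0.4], [1.2, -0.2], [2.2, -1.6], [-0.1, -2.8], [0.4, -2.2], [-0.7, -3.4]]
ptr top [0.5396 0.0531 0.047 ] holder [-0.0173  0.077 ]
ptr side [0.5361 0.0568 0.047 ] holder [-0.0198  0.0815]
blade bed top [0.4885 0.0428 0.052 ] holder [-0.0693  0.0799]
blade out top [0.4837 0.0715 0.052 ] holder [-0.0668  0.1088]
blade bed top [0.4791 0.0426 0.052 ] holder [-0.0785  0.082 ]
blade out top [0.4743 0.0712 0.052 ] holder [-0.076   0.1109]
blade bed top [0.4742 0.0425 0.052 ] holder [-0.0833  0.0831]
blade out top [0.4694 0.0711 0.052 ] holder [-0.0808  0.112 ]
blade bed side [0.4783 0.0538 0.052 ] holder [-0.0764  0.0931]
blade out side [0.4701 0.0866 0.052 ] holder [-0.0762  0.1269]
handL top [ 0.4909 -0.0038  0.085 ] holder [-0.0787  0.0341]
handR top [ 0.5063 -0.0745  0.085 ] holder [-0.0814 -0.0382]
handL side [ 0.4887 -0.0007  0.085 ] holder [-0.0801  0.0377]
handR side [ 0.502  -0.0646  0.085 ] holder [-0.0832 -0.0275]
stone top [0.6957 0.0221 0.044 ] holder [0.1261 0.0079]
stone top [ 0.7018 -0.0074  0.044 ] holder [ 0.1246 -0.0221]
stone top [ 0.5959 -0.0343  0.044 ] holder [ 0.0154 -0.0217]
stone top [0.5899 0.0006 0.044 ] holder [0.0183 0.0136]
stone side [0.6919 0.0238 0.044 ] holder [0.1229 0.0105]
stone side [ 0.6978 -0.009   0.044 ] holder [ 0.1204 -0.0227]
stone side [ 0.5912 -0.0238  0.044 ] holder [ 0.0134 -0.0103]
stone side [0.5843 0.0071 0.044 ] holder [0.0145 0.0213]
```

```bash
cat >> h.py <<'E'
def go(x,y,z,yawdeg):
    s=arm.sense();R=np.array(s['tcp_rot']);d=R.T@(np.array([x,y,z])-s['tcp_pos'])
    yaw=np.degrees(np.arctan2(R[1,0],R[0,0]));tw=-np.radians((yawdeg-yaw+180)%360-180)
    print('t',round(s['time_s'],2),'pos',np.round(s['tcp_pos'],4),'yaw',round(yaw,1),'shift',np.round(d,4),'twist',round(tw,3),'w',round(s['grip_width'],4),'ff',np.round(s['finger_force'],1),'F',np.round(s['force'],1),'q7',round(s['joint_positions'][6],2))
E
echo
```

Call:
{"op": "servo_tool", "data": {"moves": "0.03 -0.021 0 0 0.065;0.03 -0.021 0 0 0.065;0.03 -0.021 0 0 0.065;0.03 -0.021 0 0 0.065;0.03 -0.021 0 0 0.065;0.03 -0.021 0 0 0.065;0.03 -0.021 0 0 0.065;0.03 -0.021 0 0 0.065;0.03 -0.021 0 0 0.065;0.03 -0.021 0 0 0.065;0.03 -0.021 0 0 0.065;0.03 -0.021 0 0 0.065"}}

```text
time_s: 1.1
tcp_pos: [0.477, -0.2451, 0.2144]
tcp_rot: [[0.937, 0.35, -0.0], [0.35, -0.937, 0.0], [-0.0, -0.0, -1.0]]
force: [1.2, -0.5, 0.1]
grip_width: 0.0648
finger_force: 0.0
```

Call:
{"op": "servo_tool", "data": {"moves": "0.03 -0.021 0 0 0.065;0.03 -0.021 0 0 0.065;0.03 -0.021 0 0 0.065;0.03 -0.021 0 0 0.065;0.03 -0.021 0 0 0.065;0.03 -0.021 0 0 0.065;0.03 -0.021 0 0 0.065;0.025 -0.017 0 0 0.065;0 0 0 0.06 0.065;0 0 0 0.06 0.065;0 0 0 0 0.065;0 0 0 0 0.065"}}

```text
time_s: 2.1
tcp_pos: [0.639, -0.011, 0.214]
tcp_rot: [[0.971, 0.237, -0.001], [0.237, -0.971, -0.0], [-0.001, 0.0, -1.0]]
force: [-0.0, -1.0, 0.4]
grip_width: 0.0648
finger_force: 0.0
```

```bash
python3 -c "
from h import *
go(.644,-.003,.08,13.5)"
```

```text
t 2.1 pos [ 0.639 -0.011  0.214] yaw 13.7 shift [ 0.0069 -0.0066  0.134 ] twist 0.004 w 0.0648 ff 0.0 F [-0.  -1.   0.4] q7 -1.47
```

Call:
{"op": "servo_tool", "data": {"moves": "0.007 -0.007 0.02 0 0.065;0 0 0.03 0 0.065;0 0 0.03 0 0.065;0 0 0.03 0 0.065;0 0 0.02 0 0.065;0 0 0 0 0.065;0 0 0 0 0.065"}}

```text
time_s: 2.68
tcp_pos: [0.6437, -0.0029, 0.0839]
tcp_rot: [[0.972, 0.236, -0.002], [0.236, -0.972, -0.0], [-0.002, -0.001, -1.0]]
force: [0.5, -0.3, 0.3]
grip_width: 0.0653
finger_force: 0.0
```

```bash
python3 - <<'E'
from h import *
a=shot('top','t1');b=shot('side','s1')
x=cv2.imread('pics/t1.png')[140:240,230:330];y=cv2.imread('pics/s1.png')[150:250,190:290]
cv2.imwrite('pics/c4.png',np.hstack([cv2.resize(i,(400,400),interpolation=cv2.INTER_CUBIC) for i in(x,y)]))
go(.644,-.003,.024,13.5)
E
```

```text
t 2.78 pos [ 0.6456 -0.0026  0.0863] yaw 13.6 shift [-0.0018 -0.      0.0623] twist 0.002 w 0.0652 ff 0.0 F [0.1 0.2 1. ] q7 -1.53
```

View pics/c4.png

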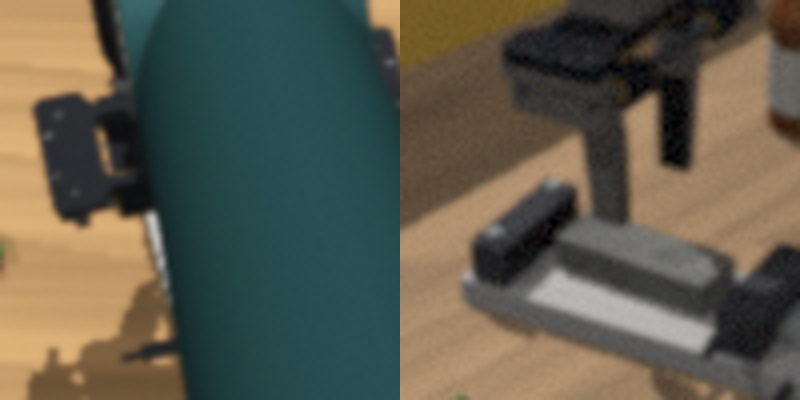

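The fingers hang on both sides of the stone, with the near tip at about (243,205) in the side view. Now I'll descend and grip.

Call:
{"op": "servo_tool", "data": {"moves": "-0.001 0 0.015 0 0.065;0 0 0.015 0 0.065;0 0 0.015 0 0.065;0 0 0.013 0 0.065;0 0 0 0 0.065;0 0 0 0 0.065;0 0 0 0 0.03;0 0 0 0 0.03;0 0 0 0 0.03;0 0 0 0 0.03;0 0 0 0 0.03;0 0 0 0 0.03", "squeeze": 20}}

```text
time_s: 3.78
tcp_pos: [0.6444, -0.0035, 0.0276]
tcp_rot: [[0.972, 0.235, 0.002], [0.235, -0.972, -0.001], [0.002, 0.001, -1.0]]
force: [-0.4, -2.4, 5.7]
grip_width: 0.0401
finger_force: 19.8
```

Call:
{"op": "servo_tool", "data": {"moves": "0 0 -0.008 0 0.03;0 0 -0.02 0 0.03;0 0 -0.025 0 0.03;0 0 -0.03 0 0.03;0 0 -0.03 0 0.03;0 0 -0.02 0 0.03;0 0 0 0.1 0.03;0 0 0 0.1 0.03;0 0 0 0.1 0.03;0 0 0 0.07 0.03;0 0 0 0 0.03;0 0 0 0 0.03"}}

```text
time_s: 4.78
tcp_pos: [0.6427, -0.0019, 0.1591]
tcp_rot: [[0.992, -0.129, -0.002], [-0.129, -0.992, 0.0], [-0.002, -0.0, -1.0]]
force: [0.1, -0.4, -1.9]
grip_width: 0.0401
finger_force: 19.7
```

```bash
python3 -c "
from h import *
go(.443,-.380,.15,-7.7)"
```

```text
t 4.78 pos [ 0.6427 -0.0019  0.1591] yaw -7.4 shift [-0.1493  0.4007  0.0093] twist 0.005 w 0.0401 ff 19.7 F [ 0.1 -0.4 -1.9] q7 -1.83
```

Call:
{"op": "servo_tool", "data": {"moves": "-0.006 0.015 0 0 0.03;-0.01 0.027 0 0 0.03;-0.01 0.027 0 0 0.03;-0.01 0.027 0 0 0.03;-0.01 0.027 0 0 0.03;-0.01 0.027 0 0 0.03;-0.01 0.027 0 0 0.03;-0.01 0.027 0 0 0.03;-0.01 0.027 0 0 0.03;-0.01 0.027 0 0 0.03;-0.01 0.027 0 0 0.03;-0.01 0.027 0 0 0.03"}}

```text
time_s: 5.78
tcp_pos: [0.4853, -0.2983, 0.1596]
tcp_rot: [[0.991, -0.131, -0.001], [-0.131, -0.991, 0.0], [-0.001, -0.0, -1.0]]
force: [-1.0, 0.2, -2.3]
grip_width: 0.0403
finger_force: 19.7
```

Call:
{"op": "servo_tool", "data": {"moves": "-0.01 0.027 0 0 0.03;-0.01 0.027 0 0 0.03;-0.01 0.022 0 0 0.03;-0.005 0.012 0 0 0.03;0 0 0.02 0 0.03;0 0 0.025 0 0.03;0 0 0.025 0 0.03;0 0 0.02 0 0.03;0 0 0 0 0.03;0 0 0 0 0.03"}}

```text
time_s: 6.62
tcp_pos: [0.4403, -0.3784, 0.0689]
tcp_rot: [[0.991, -0.131, -0.002], [-0.131, -0.991, 0.002], [-0.002, -0.002, -1.0]]
force: [0.4, -0.1, -1.5]
grip_width: 0.04
finger_force: 19.7
```

```bash
python3 -c "
from h import *
shot('side','s2')
go(.443,-.380,.014,-7.7)"
```

```text
t 6.67 pos [ 0.4413 -0.3792  0.0702] yaw -7.5 shift [0.0017 0.0006 0.0562] twist 0.003 w 0.0405 ff 19.7 F [ 0.9 -0.8 -2.5] q7 -1.09
```

View pics/s2.png

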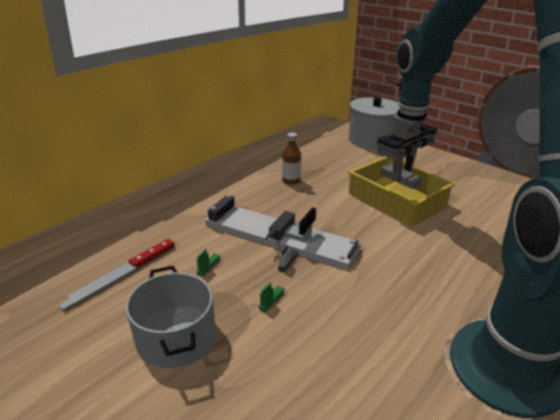

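The stone hangs over the middle of the basket at (402,175), and the other objects look unmoved. I'll lower it slowly to contact.

Call:
{"op": "servo_tool", "data": {"moves": "0.001 0 0.015 0 0.03;0 0 0.015 0 0.03;0 0 0.012 0 0.03;0 0 0.008 0 0.03;0 0 0.004 0 0.03;0 0 0.002 0 0.03;0 0 0 0 0.03;0 0 0 0 0.03"}}

```text
time_s: 7.33
tcp_pos: [0.4424, -0.3797, 0.0141]
tcp_rot: [[0.991, -0.132, 0.001], [-0.132, -0.991, -0.001], [0.001, 0.001, -1.0]]
force: [-0.0, -0.7, -2.9]
grip_width: 0.0399
finger_force: 19.7
```

Call:
{"op": "servo_tool", "data": {"moves": "0 0 0.001 0 0.03;0 0 0.001 0 0.03;0 0 0.001 0 0.03;0 0 0 0 0.03;0 0 0 0 0.03"}}

```text
time_s: 7.75
tcp_pos: [0.4423, -0.3796, 0.0116]
tcp_rot: [[0.991, -0.132, 0.001], [-0.132, -0.991, -0.001], [0.001, 0.001, -1.0]]
force: [-1.5, 2.0, 6.0]
grip_width: 0.0399
finger_force: 19.8
```

Contact: the vertical force rose to 6 N. Release, then go up.

Call:
{"op": "servo_tool", "data": {"moves": "0 0 0 0 0.055;0 0 0 0 0.065;0 0 0 0 0.065;0 0 0 0 0.065;0 0 0 0 0.065;0 0 -0.015 0 0.065;0 0 -0.03 0 0.065;0 0 -0.04 0 0.065;0 0 -0.04 0 0.065;0 0 -0.03 0 0.065;0 0 0 -0.12 0.065;0 0 0 -0.12 0.065"}}

```text
time_s: 8.75
tcp_pos: [0.4433, -0.3803, 0.1684]
tcp_rot: [[0.994, 0.113, 0.004], [0.113, -0.994, -0.004], [0.003, 0.004, -1.0]]
force: [-0.2, 0.5, -0.9]
grip_width: 0.0653
finger_force: 0.0
```

```bash
python3 - <<'E'
from h import *
shot('side','s3');shot('top','t3')
x=cv2.imread('pics/t3.png')[200:340,380:520];y=cv2.imread('pics/s3.png')[120:260,340:480]
cv2.imwrite('pics/c5.png',np.hstack([cv2.resize(i,(400,400),interpolation=cv2.INTER_CUBIC) for i in(x,y)]))
go(.4965,-.037,.16,104.5)
E
```

```text
t 8.85 pos [ 0.4421 -0.3794  0.1661] yaw 6.2 shift [ 0.091  -0.3346  0.006 ] twist -1.716 w 0.0648 ff 0.0 F [ 0.3 -0.3 -0.7] q7 -0.87
```

View pics/c5.png

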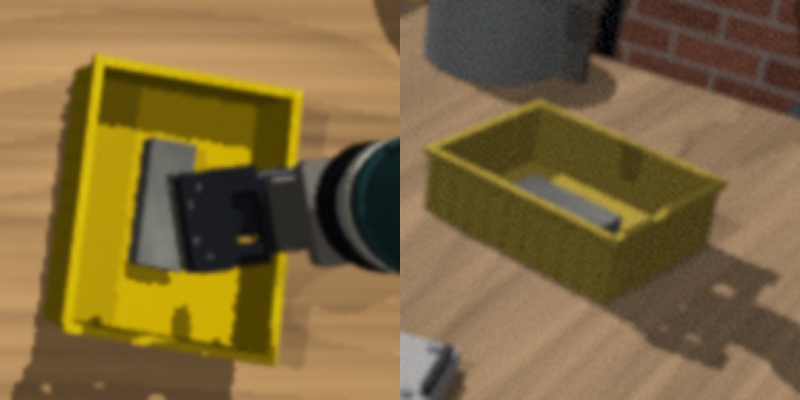

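The stone lies flat in the basket and is released. Next is the handle, turning first.

Call:
{"op": "servo_tool", "data": {"moves": "0 0 0 -0.12 0.05;0 0 0 -0.12 0.05;0 0 0 -0.12 0.05;0 0 0 -0.12 0.05;0 0 0 -0.12 0.05;0 0 0 -0.12 0.05;0 0 0 -0.12 0.05;0 0 0 -0.12 0.05;0 0 0 -0.12 0.05;0 0 0 -0.12 0.05;0 0 0 -0.12 0.05;0 0 0 -0.12 0.05"}}

```text
time_s: 9.85
tcp_pos: [0.4416, -0.3792, 0.1648]
tcp_rot: [[0.021, 1.0, -0.001], [1.0, -0.021, 0.001], [0.001, -0.001, -1.0]]
force: [0.6, 0.5, 0.4]
grip_width: 0.0502
finger_force: 0.0
```

Call:
{"op": "servo_tool", "data": {"moves": "0 0 0 -0.12 0.05;0 0 0 -0.12 0.05;0 0 0 -0.036 0.05;0 0 0 0 0.05"}}

```text
time_s: 10.18
tcp_pos: [0.4415, -0.3792, 0.1647]
tcp_rot: [[-0.247, 0.969, -0.001], [0.969, 0.247, 0.001], [0.002, -0.001, -1.0]]
force: [-0.1, -0.3, -0.2]
grip_width: 0.05
finger_force: 0.0
```

```bash
python3 -c "
from h import *
go(.497,-.037,.16,104.5)"
```

```text
t 10.18 pos [ 0.4415 -0.3792  0.1647] yaw 104.3 shift [0.3179 0.1384 0.0051] twist -0.003 w 0.05 ff 0.0 F [-0.1 -0.3 -0.2] q7 0.68
```

Call:
{"op": "servo_tool", "data": {"moves": "0.022 0.01 0 0 0.05;0.03 0.013 0 0 0.05;0.03 0.013 0 0 0.05;0.03 0.013 0 0 0.05;0.03 0.013 0 0 0.05;0.03 0.013 0 0 0.05;0.03 0.013 0 0 0.05;0.03 0.013 0 0 0.05;0.03 0.013 0 0 0.05;0.03 0.013 0 0 0.05;0.026 0.011 0.005 0 0.05;0 0 0 0 0.05"}}

```text
time_s: 11.18
tcp_pos: [0.4961, -0.0305, 0.1603]
tcp_rot: [[-0.255, 0.967, -0.0], [0.967, 0.255, 0.003], [0.003, 0.001, -1.0]]
force: [-0.2, 0.9, 0.8]
grip_width: 0.0503
finger_force: 0.0
```

Call:
{"op": "servo_tool", "data": {"moves": "0 0 0.03 0 0.05;0 0 0.03 0 0.05;0 0 0 0 0.05;0 0 0 0 0.05"}}

```text
time_s: 11.52
tcp_pos: [0.4948, -0.0371, 0.0996]
tcp_rot: [[-0.248, 0.969, -0.004], [0.969, 0.248, 0.001], [0.002, -0.004, -1.0]]
force: [0.6, 0.2, -0.7]
grip_width: 0.0499
finger_force: 0.0
```

```bash
python3 - <<'E'
from h import *
shot('side','s4');shot('top','t4')
x=cv2.imread('pics/t4.png')[180:300,230:350];y=cv2.imread('pics/s4.png')[160:280,250:370]
cv2.imwrite('pics/c6.png',np.hstack([cv2.resize(i,(400,400),interpolation=cv2.INTER_CUBIC) for i in(x,y)]))
go(.497,-.037,.05,104.5)
E
```

```text
t 11.62 pos [ 0.4968 -0.0371  0.1016] yaw 104.4 shift [0.0001 0.0002 0.0516] twist -0.002 w 0.0496 ff 0.0 F [ 0.2 -0.3  0.8] q7 -0.06
```

View pics/c6.png

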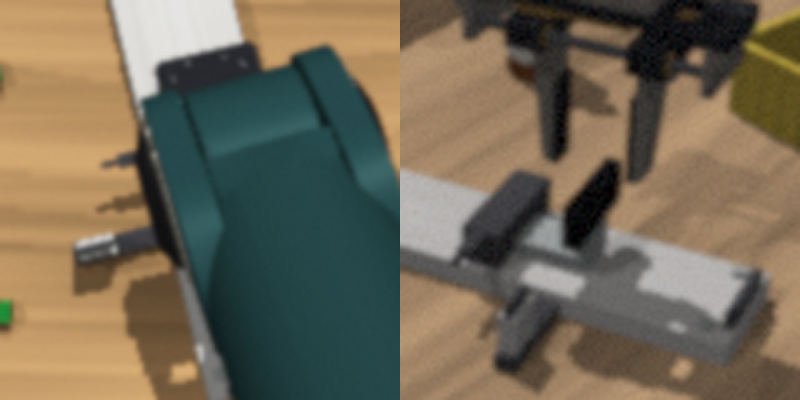

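In the side crop the fingertips straddle the black handle, at (555,155) and (640,180) with the handle at (595,195). The pointer and the blade stay visible from the top. Descend and grip.

Call:
{"op": "servo_tool", "data": {"moves": "0 0 0.015 0 0.05;0 0 0.015 0 0.05;0 0 0.012 0 0.05;0 0 0.009 0 0.05;0 0 0 0 0.05;0 0 0 0 0.0;0 0 0 0 0.0;0 0 0 0 0.0;0 0 0 0 0.0;0 0 0 0 0.0;0 0 0 0 0.0;0 0 0 0 0.0", "squeeze": 50}}

```text
time_s: 12.62
tcp_pos: [0.4967, -0.0369, 0.0499]
tcp_rot: [[-0.251, 0.968, 0.001], [0.968, 0.251, -0.0], [-0.001, 0.001, -1.0]]
force: [0.5, 1.1, 1.7]
grip_width: 0.0139
finger_force: 50.0
```

Call:
{"op": "servo_tool", "data": {"moves": "0 -0.005 0 0 0;0 -0.006 0 0 0;0 -0.006 0 0 0;0 -0.006 0 0 0;0 -0.006 0 0 0;0 -0.006 0 0 0;0 -0.006 0 0 0;0 -0.005 0 0 0;0 -0.004 0 0 0;0 0 0 0 0;0 0 0 0 0;0 0 0 0 0"}}

```text
time_s: 13.62
tcp_pos: [0.4511, -0.049, 0.0499]
tcp_rot: [[-0.251, 0.968, 0.007], [0.968, 0.251, 0.001], [-0.0, 0.007, -1.0]]
force: [11.0, 1.0, -10.8]
grip_width: 0.0138
finger_force: 50.1
```

```bash
python3 - <<'E'
from h import *
shot('side','s5');shot('top','t5')
x=cv2.imread('pics/t5.png')[220:280,240:300];y=cv2.imread('pics/s5.png')[225:285,255:315]
cv2.imwrite('pics/c7.png',np.hstack([cv2.resize(i,(400,400),interpolation=cv2.INTER_CUBIC) for i in(x,y)]))
go(.4967,-.0369,.05,104.5)
E
```

```text
t 13.72 pos [ 0.4511 -0.049   0.0499] yaw 104.5 shift [0.0003 0.0472 0.0003] twist 0.001 w 0.0134 ff 50.1 F [ 11.7   0.7 -10. ] q7 -0.1
```

View pics/c7.png

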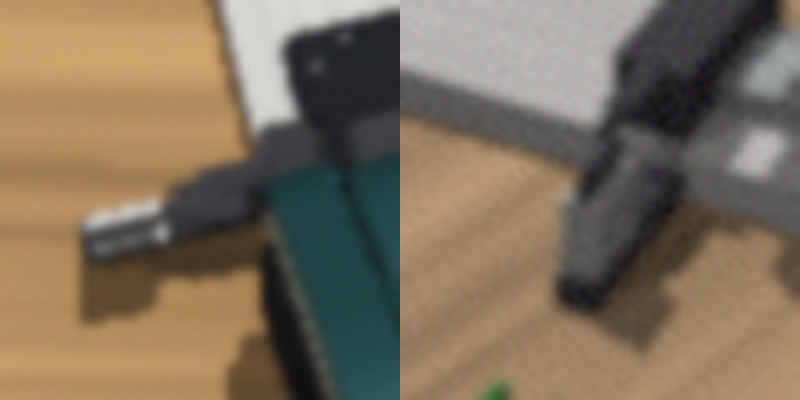

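```bash
python3 - <<'E'
from h import *
p=[0.5756,-0.01716,0.2530];c,s=np.cos(p[2]),np.sin(p[2])
def prof(n,f,ys,xs,z):
    g=cv2.cvtColor(cv2.imread(f'pics/{f}.png'),cv2.COLOR_BGR2GRAY).astype(np.float32);o=[]
    for x in xs:
        q=np.array([w2p(n,(p[0]+c*x-s*y,p[1]+s*x+c*y,z)) for y in ys],np.float32)
        o.append(cv2.remap(g,q[:,:1].copy(),q[:,1:].copy(),cv2.INTER_CUBIC).mean())
    return np.round(o).astype(int)
xs=np.arange(-.1,-.05,.002);print((xs*1000).round().astype(int))
for n,f in(('top','top0'),('side','side0')):
    print(n,'blade',prof(n,f,np.arange(.087,.106,.002),xs,.051))
xp=np.arange(-.034,0,.002);print((xp*1000).round().astype(int))
for n,f in(('top','top0'),('side','side0')):print(n,'ptr',prof(n,f,np.arange(.058,.076,.002),xp,.047))
for n,f in(('top','t5'),('side','s5')):print(n,'now ptr',prof(n,f,np.arange(.058,.076,.002),xs,.047),'before',prof(n,f[0].replace('t','top').replace('s','side')+'0',np.arange(.058,.076,.002),xs,.047))
E
```

```text
[-100  -98  -96  -94  -92  -90  -88  -86  -84  -82  -80  -78  -76  -74
  -72  -70  -68  -66  -64  -62  -60  -58  -56  -54  -52]
top blade [ 85  82  78  73  69  65  61  54  47  50  68  82  74  65  87 137 171 164
 145 134 128 124 120 120 121]
side blade [70 70 72 72 74 74 78 83 89 86 74 59 53 57 69 75 80 80 79 74 75 74 72 75
 75]
[-34 -32 -30 -28 -26 -24 -22 -20 -18 -16 -14 -12 -10  -8  -6  -4  -2]
top ptr [132 134 138 143 147 144 127 100  75  71  88 115 139 149 149 146 143]
side ptr [ 28  26  27  27  27  35  42  46  49  63  86 115 141 156 160 160 161]
top now ptr [132 110  81  61  56  57  59  59  53  41  38  46  56  60  62  63  63  63
  66  78  98 122 139 146 148] before [125 123 117 111 109 106  92  69  52  45  46  49  53  54  56  60  74  97
 114 119 121 126 129 120  97]
side now ptr [ 93  87  82  71  53  37  32  30  34  29  30  34  31  34  35  40  46  52
  62  81 112 146 169 179 181] before [163 162 162 163 164 162 162 162 164 164 162 161 161 161 162 161 158 145
 123 104  92  89  86  82  76]
```

Both views put the blade centre at about −74.3 mm in the holder frame and the pointer at −16.8 mm when shut. That means a 57.5 mm pull. 47.2 mm is done, so about 10 mm more is needed.

Call:
{"op": "servo_tool", "data": {"moves": "0 -0.003 0 0 0;0 -0.003 0 0 0;0 -0.003 0 0 0;0 -0.001 0 0 0;0 0 0 0 0;0 0 0 0 0;0 0 0 0 0;0 0 0 0 0;0 0 0 0 0;0 0 0 0 0;0 0 0 0 0;0 0 0 0 0"}}

```text
time_s: 14.72
tcp_pos: [0.4419, -0.0515, 0.0499]
tcp_rot: [[-0.251, 0.968, 0.007], [0.968, 0.251, 0.002], [-0.0, 0.008, -1.0]]
force: [11.9, 1.4, -11.9]
grip_width: 0.0136
finger_force: 50.1
```

```bash
python3 - <<'E'
from h import *
shot('side','s6');shot('top','t6')
x=cv2.imread('pics/t6.png')[220:280,240:300];y=cv2.imread('pics/s6.png')[225:285,255:315]
cv2.imwrite('pics/c8.png',np.hstack([cv2.resize(i,(400,400),interpolation=cv2.INTER_CUBIC) for i in(x,y)]))
go(.4967,-.0369,.05,104.5)
E
```

```text
t 14.82 pos [ 0.4418 -0.0515  0.0499] yaw 104.5 shift [0.0003 0.0568 0.0004] twist 0.001 w 0.0139 ff 50.1 F [ 13.3   0.4 -13.3] q7 -0.09
```

View pics/c8.png

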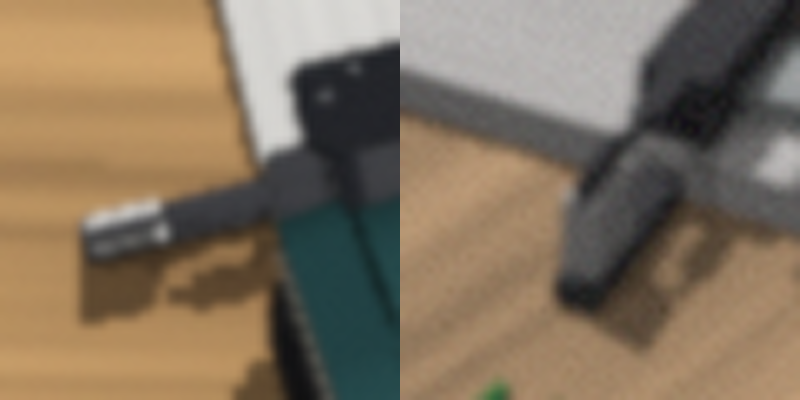

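The jaw has been pulled 56.8 mm. In the side crop the pointer runs straight on from the dark blade along (590,180)–(650,125), so they are in line. Grip is 50 N and the arm is at rest, so I'll hand it in.

```bash
python3 -c "
from workcell import arm
print(arm.hand_in())"
```

```text
the job is handed in; nothing more can be done
None
```

The job is handed in, with no verdict returned: the stone lies released in the basket, and the gripper holds the jaw at 50 N after a 56.8 mm pull, within about 1 mm of the mark by my camera estimate.

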